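Nest two machined housings and hold the pair up to the inspection camera

ROBOT

A 6-joint arm with a two-finger parallel gripper is mounted at the origin on the work surface. World frame = base frame: x ahead of the robot, y to its left, z up, the work surface at z = 0. Lengths are in mm, angles in rad, forces in N, time in s.
With the tool pointing down it reaches from about 350 to 1000 mm from the base axis. Payload 7.1 kg.
Tool frame: the origin (TCP) lies midway between the tips of the shut fingers; the grasp point (between the pads) lies env.grasp_offset behind it (env.grasp_offset is the distance from the TCP to the grasp point, in mm); z points along the fingers, y is the line along which they close (so a half turn about z gives the same grasp; the last joint's range is limited). The gripper opens to 85 mm and grips with 20 to 120 N. Pads are 22 mm wide; open, the fingers measure 114 mm over their backs; the gripper's body (76 mm by 85 mm) begins 54 mm behind the grasp point. The pads swing forward as they close: fully open they stand 13 mm farther back than shut.
Start: joints at [-1.351, 0.423, 1.63, -0, 1.089, -0.019], TCP at [147.855, -607.243, 231.319] pointing down, gripper open.
Joint ranges: [-3, 3], [-0.9, 2.11], [0.09, 2.58], [-1.31, 4.45], [0.11, 2.69], [-2.54, 2.54]. Speed limits (rad/s): [2.39, 2.39, 3.01, 3.14, 3.14, 3.14].

INTERFACE

Orientations are given as a 3x3 rotation matrix whose columns are the frame's x, y, z axes.
In Python, from plant import env, eyes, models gives the robot as it stands. Calls block until the motion is done:
- env.move_pose(position, orientation): joint-space move of the TCP to a pose.
- env.move_linear(position, orientation=None, rate=150, force_limit=None): straight line of the TCP; orientation=None keeps the orientation; rate is the mean speed in mm/s. With force_limit (N) it stops when the force on the tool has changed by that much, and returns True; else False.
- env.move_joints(angles): joint-space move.
- env.gripper_to(opening, grasp_force=None): opening from 0.0 (shut) to 1.0 (fully open); grasp_force is the grip in N (None keeps the last); returns when the fingers have stopped.
- env.sleep(seconds).
- env.ik(position, orientation): joint angles nearest the present ones, or None.
- env.get_obs(): the state.
- eyes.camera(name): name is "side" or "top" or "wrist"; returns a dict with "image" (400x640x3 uint8, red, green, blue), "fx", "fy", "cx", "cy" (pixels), "k1" (the pictures are not rectified: a ray, as slopes to the right and down, at radius r is drawn at 1 + k1 r^2 times it, then the intrinsics apply), "R" (3x3) and "t" (3): a world point X has camera coordinates R X + t; the wrist camera has in their place "mount" (4x4, takes a point from camera to tool coordinates, whose origin is the TCP and whose axes are the flange's). Camera axes: x right, y down, z forward; pixel columns grow to the right and rows downward; lengths in mm; the calibration is good to about 2 mm. A picture is of the moment at which its call begins: read the wrist's pose just before it. There is no depth.
A pose or a line that the arm cannot do raises env.IKError and nothing moves.
- env.finish_job(): hands the job in; it is judged then, once.
Trained networks look in the newest picture that a camera, given by its name, has taken for a name from the list of things; names that differ only in an ending like _2 or _b are one class to them, and where a whole thing is asked for, a point or a joint stands for the part that bears it (a point fixed in the world has none). Each returns a list of dicts, best first, with "conf" (0 to 1); they miss things now and then, are a little off and sometimes report something else, mostly with a low value. They report only what shows in the picture. A call takes as long as a camera call. They do not tell look-alikes from the thing itself.
- models.look_for(camera, target): "bbox" ([left, top, right, bottom] in pixels, round what is visible of it).
The state is a dict: "time_s": time; "joint_positions": joint angles; "joint_vel": joint speeds; "effort": joint torques, N m; "ee_pos": TCP position; "ee_rot": TCP orientation; "ft_force": force on the tool from outside, world axes, zero at the start; "ft_torque": the same for the moment, N m; "grip_width": opening from 0.0 (shut) to 1.0 (fully open); "finger_force": force on a finger pad.
Only numpy, scipy, OpenCV 4.12 (cv2) and the standard library are available. Lean on these libraries where they do the work, as an engineer would, in place of code of your own. Each camera call takes 0.05 s, during which the arm holds its last target. There are 200 camera calls.

TASK

Set the loose aluminium housing into the identical one in the fixture plate, fully home, with the ears in line one above the other. Then lift the pair out by the lower housing and finish while holding it still in the air at the camera's focus point: seam centred there, lower ear pointing straight at the lens, the pair leaning back square to the slanting line of sight. Do not touch the camera, and leave the oil can, V-block, parts bin and spanner where they are.

Things in the scene. Friction and masses are not known exactly. Their poses are not given: they have to be found in the camera images.
- seated_housing: Lower housing, upright in the fixture, underside 4 mm above the bench. Aluminium cup 38 mm tall, 100 to 180 g: spigot 46 mm wide up to 16 mm, above it a straight 58 mm band to grip along y. Mouth: bore 50 mm wide, 18 mm deep. One ear (14 wide, 8 thick) sticks out along +x to 43 mm from the axis, 26 to 34 mm up. Origin: centre of underside; z up the axis, x to the ear.
- loose_housing: Loose housing, identical in every measure and frame, upright on the bench to the right of the fixture as the robot sees it. Nested, its spigot sits in the seated housing's bore and its shoulder rests on that rim: its origin is then 22 mm above the other's, on the same axis, and the pair is 60 mm tall.
- seam (a point): Point on the seated housing's axis at its rim, 38 mm above its underside: the middle of the seam once the other housing rests on it. Axes as the seated housing.
- seated_ear (a point): Hole in the seated housing's ear: 37 mm from its axis along +x, 30 mm above its underside.
- loose_ear (a point): Hole in the loose housing's ear: 37 mm from its axis along +x, 30 mm above its underside.
- fixture: Square dark steel fixture plate 120 x 120 x 12 mm, fixed to the bench, with a round socket of 49 mm diameter and 8 mm depth in its middle and four low bolt heads (4 mm) near its corners. Origin: centre of its underside, on the bench.
- camera: Inspection camera on a fixed stand, left of the work: grey box, black 40 mm lens in a white 60 mm ring light, on a post, 350 mm tall, base 120 x 110 mm. Looks along its -x and 20 degrees downwards. Origin on the bench under the stand; the lens front is at x = -50, z = 290 mm in this frame.
- focus (a point): Focus point in the air, 235 mm above the bench: 160 mm ahead of the lens on the line of sight, 200 mm ahead (level) of the camera's origin. x axis: straight to the lens, rising 20 degrees; z axis: up, leaning 20 degrees back from the lens. The pair is presented rightly when the seated housing's axes agree with these and seam is here.
- oil_can: Bystander: white can 54 mm in diameter, 120 mm tall, origin at the centre of its underside.
- vblock: Bystander: steel V-block 50 x 70 x 42 mm, origin at the centre of its underside.
- parts_bin: Bystander: empty red plastic bin 100 x 150 x 55 mm, origin at the centre of its underside.
- spanner: Bystander: steel spanner 160 mm long lying flat on the bench; along its x axis.
Mind the look-alikes: they are no part of the job. Leave any brown, red or turquoise look-alike of the seated_housing alone.

How it is judged (in metres and radians):
On the way, in this order (a step that is already met when the one before it is completed fails the run):
1. the loose housing is nested fully home in the seated one, ears in line, while that one still stands in the fixture (z of loose_housing in the frame of seated_housing between 0.0195 and 0.0245 m and x of loose_housing in the frame of seated_housing between -0.004 and 0.004 m and y of loose_housing in the frame of seated_housing between -0.004 and 0.004 m and angle between the z axis of loose_housing and the z axis of seated_housing, either way round below 0.08 rad and x of loose_ear in the frame of seated_housing above 0.03 m and height (world z) of seated_housing below 0.01 m and angle between seated_housing's own z axis and vertical below 0.08 rad), for 0.2 s.
2. the pair, still nested, is lifted clear by the lower housing (z of loose_housing in the frame of seated_housing between 0.0195 and 0.0245 m and x of loose_housing in the frame of seated_housing between -0.004 and 0.004 m and y of loose_housing in the frame of seated_housing between -0.004 and 0.004 m and angle between the z axis of loose_housing and the z axis of seated_housing, either way round below 0.08 rad and x of loose_ear in the frame of seated_housing above 0.03 m and height (world z) of seated_housing above 0.08 m and contact force between the fingers and seated_housing above 0.5 N), for 0.2 s.
At the end, for the whole second after the job is handed in: Held in the air by the lower housing, nothing else carrying it, at rest; pair nested home (4 mm off axis, 2.5 mm in height, ears in line to 35 degrees); seam within 18 mm of the focus point; lower ear at the lens and axis leaning back square to the line of sight, each to 9 degrees (z of loose_housing in the frame of seated_housing between 0.0195 and 0.0245 m and x of loose_housing in the frame of seated_housing between -0.004 and 0.004 m and y of loose_housing in the frame of seated_housing between -0.004 and 0.004 m and angle between the z axis of loose_housing and the z axis of seated_housing, either way round below 0.08 rad and x of loose_ear in the frame of seated_housing above 0.03 m and distance between seam and focus below 0.018 m and angle between the x axis of seated_housing and the x axis of focus, either way round below 0.16 rad and angle between the z axis of seated_housing and the z axis of focus, either way round below 0.16 rad and x of seated_ear in the frame of focus above 0 m and angle between seated_housing's own z axis and vertical below 0.8 rad and height (world z) of seated_housing above 0.12 m and contact force between the fingers and seated_housing above 0.5 N and contact force between each of seated_housing, loose_housing and camera below 0.1 N and linear speed of each of seated_housing, loose_housing below 0.02 m/s and angular speed of seated_housing below 0.15 rad/s); the arm keeps its last pose, push and grip.
It fails at once if the oil can was moved (over 25 mm) (distance of oil_can from where it was at the start of the episode above 0.025 m).
It fails at once if the V-block was moved (over 25 mm) (distance of vblock from where it was at the start of the episode above 0.025 m).
It fails at once if the parts bin was moved (over 25 mm) (distance of parts_bin from where it was at the start of the episode above 0.025 m).
It fails at once if the spanner was moved (over 25 mm) (distance of spanner from where it was at the start of the episode above 0.025 m).
It fails at once if the camera was touched (contact force between any of the arm, the fingers, seated_housing, loose_housing and camera above 1 N).
It also fails if it takes over 48 s, if anything falls off the work surface, if the arm or the gripper's body presses on something with over 40 N, if the wrist force passes 120 N, or if a joint passes its speed limit or range.

## Working session

There is one attempt and no reset: what is moved stays moved. The work goes in short steps, each a Python script; the robot and the scene stay as the last script left them, time stands still between calls to the robot, and variables do not carry over. Pictures are saved under pics/ and viewed, at most 10 in all, crops included, and the job is handed in when it is done.

```bash
ls; mkdir -p pics
python3 - <<'E'
from plant import env, eyes, models
import cv2,numpy as np
for n in ("top","side","wrist"):
    c=eyes.camera(n); cv2.imwrite(f"pics/{n}0.png",c["image"][:,:,::-1])
    print(n,{k:(np.round(v,4).tolist()) for k,v in c.items() if k!="image"})
    for t in ("seated_housing","fixture","camera","oil_can","vblock","parts_bin","spanner"):
        print(t,[(np.round(d["bbox"]).tolist(),round(d["conf"],2)) for d in models.look_for(n,t)][:5])
o=env.get_obs();print(env.grasp_offset,o["time_s"],o["ee_rot"],o["ee_pos"])
E
```

```text
pics
top {'fx': 468.2706, 'fy': 468.2706, 'cx': 316.0392, 'cy': 198.8394, 'k1': -0.0837, 'R': [[-0.0224, -0.9997, 0.0099], [-0.9899, 0.0208, -0.1406], [0.1403, -0.0129, -0.99]], 't': [47.2269, 566.4435, 1132.8582]}
seated_housing [([269.0, 174.0, 290.0, 204.0], 0.96), ([337.0, 206.0, 366.0, 228.0], 0.93), ([359.0, 261.0, 386.0, 285.0], 0.84), ([420.0, 247.0, 450.0, 265.0], 0.7)]
fixture [([328.0, 189.0, 380.0, 242.0], 0.7)]
camera [([126.0, 206.0, 204.0, 260.0], 0.83)]
oil_can [([282.0, 117.0, 307.0, 149.0], 0.89)]
vblock [([416.0, 122.0, 477.0, 173.0], 0.57)]
parts_bin [([416.0, 124.0, 474.0, 172.0], 0.85)]
spanner [([253.0, 250.0, 311.0, 292.0], 0.89)]
side {'fx': 439.7918, 'fy': 439.7918, 'cx': 309.039, 'cy': 195.0317, 'k1': -0.0081, 'R': [[-0.84, -0.5422, -0.0185], [-0.3202, 0.5231, -0.7898], [0.4379, -0.6576, -0.613]], 't': [476.2348, 265.9574, 1135.7068]}
seated_housing [([366.0, 213.0, 388.0, 229.0], 0.82), ([381.0, 183.0, 400.0, 206.0], 0.77), ([270.0, 231.0, 291.0, 250.0], 0.68), ([311.0, 258.0, 359.0, 279.0], 0.28)]
fixture [([303.0, 198.0, 356.0, 238.0], 0.84), ([322.0, 202.0, 344.0, 218.0], 0.17)]
camera [([220.0, 201.0, 281.0, 350.0], 0.82), ([350.0, 168.0, 366.0, 183.0], 0.17)]
oil_can [([242.0, 187.0, 260.0, 206.0], 0.83)]
vblock [([270.0, 177.0, 288.0, 200.0], 0.61)]
parts_bin [([301.0, 144.0, 345.0, 179.0], 0.59)]
spanner []
wrist {'fx': 282.7667, 'fy': 282.7667, 'cx': 313.4987, 'cy': 203.7727, 'k1': -0.0441, 'mount': [[0.0007, -0.958, -0.2867, 73.3046], [1.0, 0.0009, -0.0003, 1.1037], [0.0006, -0.2867, 0.958, -141.3367], [0.0, 0.0, 0.0, 1.0]]}
seated_housing []
fixture []
camera []
oil_can []
vblock []
parts_bin []
spanner []
18.700000000000003 1.2 [[ 9.71622863e-01  2.36535437e-01  5.51425214e-06]
 [ 2.36535437e-01 -9.71622860e-01 -6.34506228e-05]
 [-9.65054737e-06  6.29543918e-05 -9.99999998e-01]] [ 147.86219971 -607.25357013  231.3560728 ]
```

Run:
```python
import cv2
a=cv2.imread("pics/top0.png")[100:310,110:500]; a=cv2.resize(a,None,fx=2,fy=2,interpolation=cv2.INTER_CUBIC)
cv2.imwrite("pics/topc.png",a)
a=cv2.imread("pics/side0.png")[130:360,200:460]; a=cv2.resize(a,None,fx=2.5,fy=2.5,interpolation=cv2.INTER_CUBIC)
cv2.imwrite("pics/sidec.png",a)
```

```text
(no output)
```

View pics/topc.png

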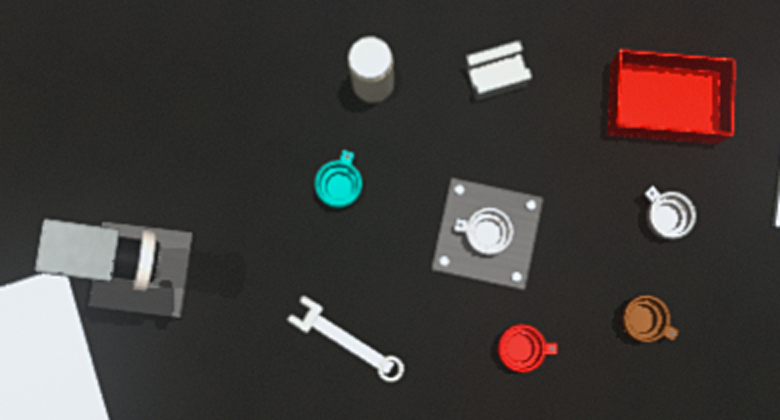

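View pics/sidec.png

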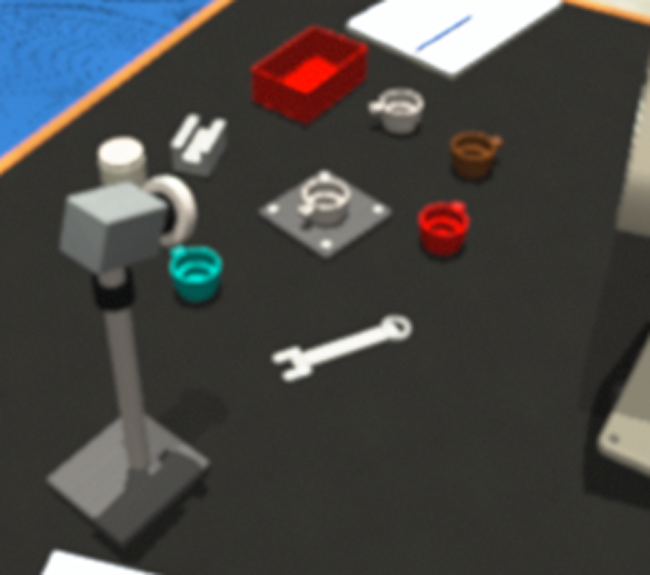

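The top crop shows the seated housing at crop (490,232) with its ear to the left, and the grey loose one at (671,214) with its ear to the upper left. The inspection camera's base corners are (103,222), (192,233), (181,317) and (90,308), with its ring at (147,260). In the side crop the ring is at about (172,210).

```bash
cat > h.py <<'E'
from plant import env, eyes, models
import cv2,numpy as np
from scipy.optimize import least_squares
def wristRt(c,o):
    T=np.eye(4);T[:3,:3]=o["ee_rot"];T[:3,3]=o["ee_pos"]
    M=np.linalg.inv(T@c["mount"]);c["R"],c["t"]=M[:3,:3],M[:3,3];return c
def shot(n,f=None):
    o=env.get_obs();c=eyes.camera(n)
    if n=="wrist":wristRt(c,o)
    if f:cv2.imwrite(f,c["image"][:,:,::-1])
    return c
def proj(c,X):
    p=np.atleast_2d(X)@np.array(c["R"]).T+c["t"];q=p[:,:2]/p[:,2:]
    q=q*(1+c["k1"]*(q**2).sum(1,keepdims=True))
    return q*[c["fx"],c["fy"]]+[c["cx"],c["cy"]]
def ray(c,uv):
    d=(np.array(uv,float)-[c["cx"],c["cy"]])/[c["fx"],c["fy"]];q=d.copy()
    for _ in range(10):q=d/(1+c["k1"]*(q@q))
    R=np.array(c["R"]);return -R.T@c["t"],R.T@np.r_[q,1]
def onz(c,uv,z):
    o,d=ray(c,uv);return o+d*(z-o[2])/d[2]
E
python3 - <<'E'
from h import *
T=shot("top");S=shot("side")
tp=lambda x,y:(110+x/2,100+y/2); sp=lambda x,y:(200+x/2.5,130+y/2.5)
P=lambda n,v:print(n,np.round(v,1))
s=onz(T,tp(490,231),42);e=onz(T,tp(460,226),34);P("seated",s);P(" side",onz(S,sp(326,193),42));P(" ear",e);print(np.arctan2(*(e-s)[[1,0]]))
s=onz(T,tp(671,213),38);e=onz(T,tp(653,194),30);P("loose",s);P(" side",onz(S,sp(400,104),38));P(" ear",e);print(np.arctan2(*(e-s)[[1,0]]))
f=[onz(T,tp(*u),16) for u in ((459,189),(531,205),(517,276),(444,261))];P("fix",np.mean(f,0))
P("can",onz(T,tp(371,55),120));P("tq",onz(T,tp(338,182),38));P("vb",onz(T,tp(498,72),42));P("bin",onz(T,tp(672,95),30))
P("red",onz(T,tp(521,347),38));P("brown",onz(T,tp(647,319),38))
for u in((299,315),(391,369)):P("sp",onz(T,tp(*u),5))
b=[onz(T,tp(*u),8) for u in ((103,222),(192,233),(181,317),(90,308))];P("base",b)
# triangulate ring
o1,d1=ray(T,tp(148,260));o2,d2=ray(S,sp(172,210))
A=np.c_[d1,-d2];k=np.linalg.lstsq(A,o2-o1,rcond=None)[0];P("ring",[o1+k[0]*d1,o2+k[1]*d2])
E
```

```text
seated [523.1 -61.1  42. ]
 side [521.1 -53.4  42. ]
 ear [531.  -24.4  34. ]
1.3574629467563009
loose [ 541.2 -291.6   38. ]
 side [ 535.2 -279.3   38. ]
 ear [ 567.  -272.1   30. ]
0.6450989513834217
fix [523.8 -60.8  16. ]
can [728.9  81.1 120. ]
tq [589.4 127.5  38. ]
vb [726.9 -78.5  42. ]
bin [ 696.  -305.1   30. ]
red [379.1 -95.1  38. ]
brown [ 409.2 -253.6   38. ]
sp [425.  181.3   5. ]
sp [354.8  65.9   5. ]
base [[548.5 433.7   8. ]
 [532.  317.8   8. ]
 [425.1 331.    8. ]
 [438.4 448.3   8. ]]
ring [[475.9 298.  288.4]
 [474.6 297.2 288.1]]
```

```bash
cat >> h.py <<'E'
def down(a):
    c,s=np.cos(a),np.sin(a);return np.array([[c,s,0],[s,-c,0],[0,0,-1.]])
def focus(F,yaw,flip):
    # tool pose R at focus: housing axes x,z ; tool z=-hz, tool x=+-hx
    n=np.array([np.cos(yaw),np.sin(yaw),0]);t=np.radians(20)
    hx=n*np.cos(t)+[0,0,np.sin(t)];hz=-n*np.sin(t)+[0,0,np.cos(t)]
    x=hx*flip;z=-hz;return np.c_[x,np.cross(z,x),z],hz
E
python3 - <<'E'
from h import *
for k in(0,np.pi):
    for n,p,a in(("loose",[541,-291,150],.645),("seated",[523,-61,150],1.357),("s2",[523,-61,8],1.357)):
        q=env.ik(p,down(a+k));print(n,k,None if q is None else np.round(q,2))
    R,hz=focus(0,1.44,1 if k==0 else -1)
    q=env.ik(np.array([455,149,235])-hz*25,R);print("foc",None if q is None else np.round(q,2))
env.move_pose([541,-291,150],down(.645))
c=shot("wrist","pics/w1.png");print(models.look_for("wrist","loose_housing"));print(env.get_obs()["time_s"])
E
```

```text
loose 0 [-0.51  0.51  1.71 -0.    0.93  0.41]
seated 0 [-0.14  0.4   1.91 -0.    0.84  0.08]
s2 0 [-0.14  0.64  1.95 -0.    0.55  0.08]
foc [ 0.1   0.22  2.04  0.46  0.85 -0.07]
loose 3.141592653589793 None
seated 3.141592653589793 None
s2 3.141592653589793 None
foc None
[{'bbox': [281.8, 148.8, 342.4, 229.5], 'conf': 0.7}, {'bbox': [325.2, 2.3, 544.1, 171.4], 'conf': 0.28}]
3.25
```

View pics/w1.png

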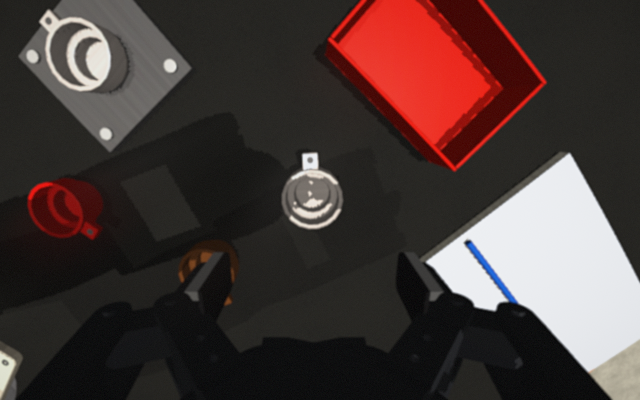

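The wrist view has the loose housing's rim centred near (312,198) and its ear at (310,160). I'll hover over the seated one with the same tool-relative pose so that calibration errors cancel.

Run:
```python
from h import *
c=shot("wrist");
for u in((312,198),):print(onz(c,u,38),onz(c,(310,160),30))
env.move_pose([523,-61,154],down(1.357))
d=shot("wrist","pics/w2.png");print(models.look_for("wrist","loose_housing")[:2])
z=lambda i:cv2.resize(i[130:250,250:380,::-1],None,fx=3,fy=3,interpolation=cv2.INTER_CUBIC)
cv2.imwrite("pics/w12.png",np.hstack([z(c["image"]),z(d["image"])]))
import pickle;pickle.dump((c,d),open("cd.pkl","wb"))
```

```text
[ 542.54032779 -290.2131486    38.        ] [ 568.78767385 -268.20725308   30.        ]
[{'bbox': [364.8, 336.5, 391.2, 349.9], 'conf': 0.65}, {'bbox': [283.5, 148.6, 348.8, 226.3], 'conf': 0.55}]
```

View pics/w12.png

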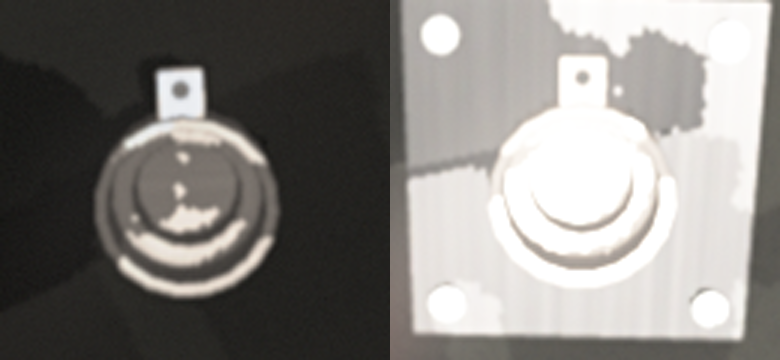

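Left crop: the loose rim is centred at (187.5,207) with its ear hole at (180,90). Right crop: the seated rim is centred at (192.5,196) with its ear hole at (192,77), both in crop-local pixels.

Run:
```python
from h import *
import pickle
c,d=pickle.load(open("cd.pkl","rb"))
g=lambda x,y:(250+x/3-.33,130+y/3-.33)
for cam,r,e,z in((c,(187.5,207),(180,90),38),(d,(192.5,196),(192,77),42)):
    a=onz(cam,g(*r),z);b=onz(cam,g(*e),z-8);v=b-a;print(a.round(1),b.round(1),np.hypot(*v[:2]),np.arctan2(v[1],v[0]))
L=onz(c,g(187.5,207),38);e=onz(c,g(180,90),30)-L;yl=np.arctan2(e[1],e[0])
env.move_pose([L[0],L[1],120],down(yl))
print(env.move_linear([L[0],L[1],10],rate=100,force_limit=8))
o=env.get_obs();print(o["ee_pos"],o["ft_force"])
env.gripper_to(0.0,40)
o=env.get_obs();print(o["grip_width"],o["finger_force"],o["ft_force"],o["time_s"])
c=shot("wrist","pics/w3.png")
S=shot("side","pics/s3.png")
cv2.imwrite("pics/v3.png",np.hstack([c["image"][80:400,160:480,::-1],cv2.resize(S["image"][100:260,300:460,::-1],(320,320))]))
```

```text
[ 542.1 -290.7   38. ] [ 568.8 -267.8   30. ] 35.229201428630304 0.7093428500483137
[525.9 -57.3  42. ] [533.3 -22.5  34. ] 35.61579442692858 1.360153095049219
False
[ 542.64602179 -291.02212422   10.68393372] [ 0.56188356 -0.61484959 -0.80858873]
0.6733642728948084 41.58747375011444 [-2.59314248  1.98791763  7.07924072] 6.8833
```

View pics/v3.png

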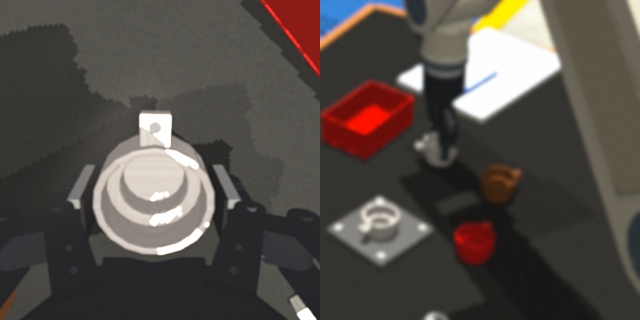

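Grasp is good: the housing sits between the pads with its ear forward. I'll carry it over and insert with force feedback, using a small spiral search if needed.

```bash
cat > ins.py <<'E'
from h import *
def insert(S,yaw,zt,zc):
    """try at spiral offsets; success when below zc on contact"""
    for i,(r,k) in enumerate([(0,0)]+[(1.5,j) for j in range(4)]+[(2.8,j) for j in range(8)]):
        a=yaw+k*np.pi/(2 if r<2 else 4)+(0 if r<2 else .39)
        p=[S[0]+r*np.cos(a),S[1]+r*np.sin(a)]
        env.move_linear([*p,58],down(yaw),rate=60)
        hit=env.move_linear([*p,zt],rate=40,force_limit=10)
        o=env.get_obs();print(i,r,k,hit,o["ee_pos"].round(2),o["ft_force"].round(1),round(o["time_s"],2))
        if o["ee_pos"][2]<zc:return True
        if o["time_s"]>26:break
    return False
E
python3 - <<'E'
from ins import *
o=env.get_obs();p=o["ee_pos"]
env.move_linear([p[0],p[1],120],rate=150)
S=[525.9,-57.3];yaw=1.36
env.move_pose([*S,100],down(yaw))
print(insert(S,yaw,36.2,44))
c=shot("wrist","pics/w4.png");s=shot("side")
cv2.imwrite("pics/v4.png",np.hstack([c["image"][80:400,160:480,::-1],cv2.resize(s["image"][160:260,280:380,::-1],(320,320))]))
E
```

```text
0 0 0 True [525.7  -57.27  37.1 ] [-0.5  0.5  6.7] 10.18
True
```

View pics/v4.png

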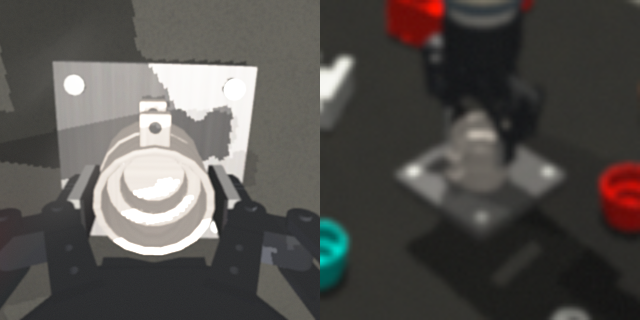

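The ears are stacked and the shoulder is on the rim (z 37.1, expected about 36.7). Next I'll release, take the lower grip, and check the inspection camera's geometry.

Run:
```python
from h import *
S=shot("side")
sp=lambda x,y:(200+x/2.5,130+y/2.5)
for z in(0,12):print("post",onz(S,sp(138,467),z).round(1))
print("base side",[onz(S,sp(*u),8).round(1).tolist() for u in((48,480),(140,415),(210,463),(125,545))])
env.gripper_to(1.0)
c=[525.7,-57.3]
print(env.move_linear([*c,14.0],rate=60,force_limit=8))
env.gripper_to(0.0,80)
o=env.get_obs();print(o["ee_pos"],o["grip_width"],o["finger_force"],o["ft_force"],o["time_s"])
w=shot("wrist","pics/w5.png")
for yaw in(1.44,):
    R,hz=focus(0,yaw,1);F=np.array([455.5,149,235]);p=F-hz*(42-o["ee_pos"][2]);print(p,env.ik(p,R),env.ik([p[0],p[1]-100,p[2]],R))
cv2.imwrite("pics/v5.png",w["image"][80:400,160:480,::-1])
```

```text
post [486.6 373.7   0. ]
post [480.  380.2  12. ]
base side [[548.0, 437.5, 8.0], [521.1, 325.5, 8.0], [424.2, 336.0, 8.0], [437.9, 453.6, 8.0]]
False
[525.32480693 -57.18579818  14.78339141] 0.6720296736464196 83.78405660390854 [-2.8101278   0.35939834  7.22139053] 11.65
[456.71406584 158.22911731 209.42475375] [ 0.09938424  0.22078149  2.04350547  0.45961892  0.84906627 -0.07167106] [-0.12529382  0.2187795   2.04626787  0.44293793  0.92395215 -0.27260818]
```

View pics/v5.png

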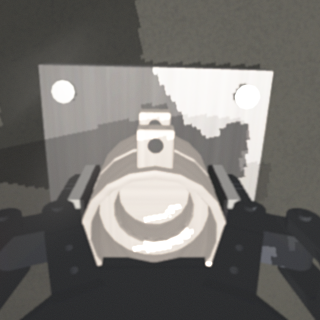

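The pair is gripped by the lower housing with the ears aligned. I'll lift it clear and overlay my hypothesis for the inspection camera on both fixed views.

Run:
```python
from h import *
o=env.get_obs();p=o["ee_pos"]
env.move_linear([p[0],p[1],230],rate=100);env.sleep(.2)
o=env.get_obs();print(o["ee_pos"],o["grip_width"],o["finger_force"],o["time_s"])
T=shot("top","pics/t6.png");S=shot("side","pics/s6.png")
yaw=1.44;Lf=np.array([475,297.6,289]);R,hz=focus(0,yaw,1);hx=R[:,0];hy=np.cross(hz,hx)
th=np.linspace(0,2*np.pi,40)
circ=lambda C,r:C+r*np.c_[np.cos(th)]*hy+r*np.c_[np.sin(th)]*hz
F=Lf-160*hx;print("F",F)
out=[]
for c,(y0,x0) in((T,(190,110)),(S,(180,200))):
    k=5 if c is T else 4.5
    k=5
    hgt=100 if c is T else 110
    im=cv2.resize(c["image"][y0:y0+(80 if c is T else 100),x0:x0+ (80 if c is T else 80),::-1],None,fx=k,fy=k,interpolation=cv2.INTER_CUBIC)
    for pts,col in((circ(Lf,30),(0,255,0)),(circ(Lf,20),(0,0,255)),([Lf,Lf-40*hx],(255,0,0))):
        u=((proj(c,np.array(pts))-[x0,y0]+.5)*k-.5).round().astype(np.int32)
        cv2.polylines(im,[u.reshape(-1,1,2)],False,col,1)
    out.append(cv2.copyMakeBorder(im,0,500-im.shape[0],0,0,cv2.BORDER_CONSTANT))
cv2.imwrite("pics/v6.png",np.hstack(out))
```

```text
[525.20721962 -57.18546315 229.75927837] 0.6698089093925297 85.63241690397263 14.2083
F [455.39068853 148.53342502 234.27677707]
```

View pics/v6.png

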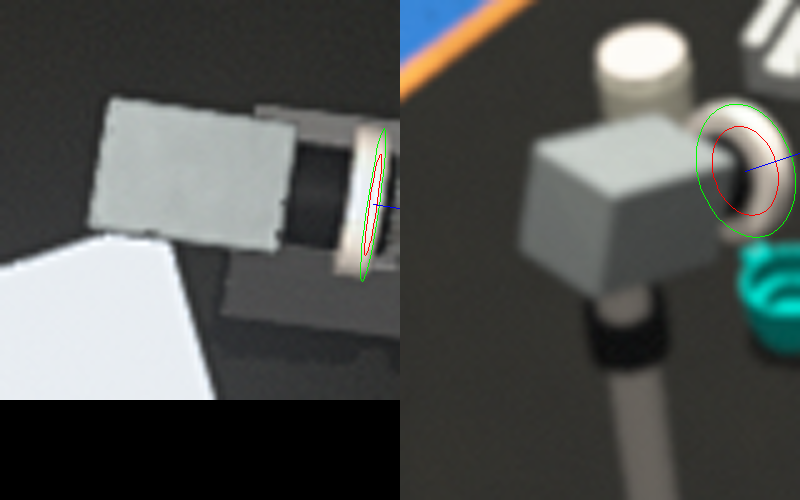

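The overlay fits the ring's front face in both views: top ring edge about (387,125)–(362,272), and side extents match to about 1 px. So focus is near (456,150,235), and I'll present the pair there.

Run:
```python
from h import *
yaw=1.44;R,hz=focus(0,yaw,1);hx=R[:,0];n=np.array([np.cos(yaw),np.sin(yaw),0])
F=np.array([455.8,151,235.]);p=F-hz*27.2
env.move_linear([515,-20,235],down(1.4),rate=120)
env.move_pose(p-90*n+[0,0,10],R)
env.move_linear(p,R,rate=60);env.sleep(.6)
o=env.get_obs();print(o["ee_pos"]-p,np.abs(o["ee_rot"]-R).max(),o["grip_width"],o["finger_force"],o["time_s"])
T=shot("top");S=shot("side");out=[]
hy=np.cross(hz,hx);th=np.linspace(0,2*np.pi,40)
circ=lambda C,r:C+r*np.c_[np.cos(th)]*hx+r*np.c_[np.sin(th)]*hy
ear=np.array([[x,s*7,-4+0] for x,s in((29,1),(43,1),(43,-1),(29,-1))])@np.array([hx,hy,hz])+F
for c in(T,S):
    u0=proj(c,F)[0].round().astype(int);x0,y0=u0-[40,40];k=5
    im=cv2.resize(c["image"][y0:y0+80,x0:x0+80,::-1],None,fx=k,fy=k,interpolation=cv2.INTER_CUBIC)
    for pts,col in((circ(F,29),(0,255,0)),(circ(F-38*hz,23),(0,0,255)),(circ(F+22*hz,29),(255,255,0)),(ear,(255,0,0))):
        u=((proj(c,pts)-[x0,y0]+.5)*k-.5).round().astype(np.int32)
        cv2.polylines(im,[u.reshape(-1,1,2)],True,col,1)
    out.append(im)
cv2.imwrite("pics/v7.png",np.hstack(out))
```

```text
[0.0130866  0.02307351 0.02333049] 6.457806394789619e-05 0.6703056697398256 85.74886590242386 17.5667
```

View pics/v7.png

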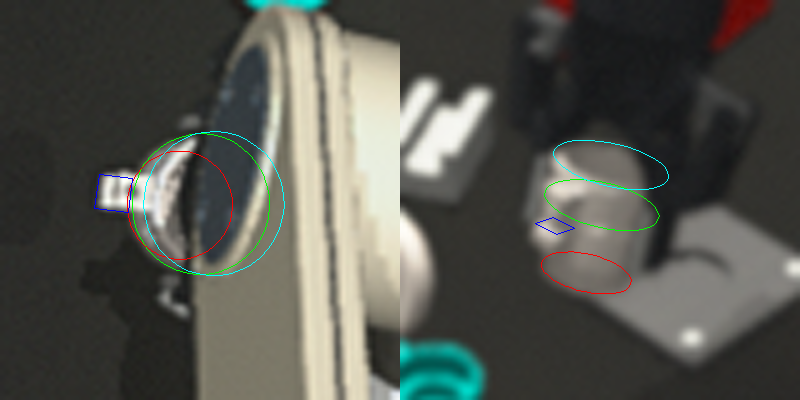

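The final view has the pair nested, with the predicted ear outline on the real ear (top, about (115,190)). The body is within about 2 px of the prediction in the side view. Handing in.

Run:
```python
from plant import env
print(env.finish_job())
```

```text
the job is handed in; nothing more can be done
None
```

The loose housing is nested home in the seated one, and the job was handed in with the pair held still by the lower housing at the estimated focus point, ear to the lens and leaning back 20°; the verdict was not shown.

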